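Dispense a steel ball and present it on the tray

TASK

Press the dispenser's sprung lever all the way down to its stop and let it come back up, so that the steel ball drops into the pocket of the wooden tray. Then take the tray by its handle, draw it out from under the drop shaft, carry it level without losing the ball, and finish while still holding it steady and level in the gripper, with the ball over the middle of the wooden assembly board and the tray's underside about 11 cm above the table. Leave the other things on the bench alone.

Things in the scene. Friction and masses are not known exactly. Their poses are not given: they have to be found in the camera images.
- dispenser: Fixed ball dispenser: grey base plate (x -170 to 115, y -55 to 55 mm, 8 mm thick), grey column, open-topped aluminium chute; column, chute and lever bearing lie at x 11 to 112, y -26 to 50 mm, up to 113 mm high. Origin on the table right below the drop shaft; x points from the tray's side to the column, y towards the lever's paddle, z up.
- shaft_mouth (a point): Centre of the lower mouth of the dispenser's square drop shaft (26 mm outside, 20 inside), 50 mm above the table; the shaft's top is at 106 mm. It hangs over the tray's pocket, 30 mm above the tray's top face, so the tray cannot go straight up: raise it 5 to 10 mm, draw it out along the tray's -x by 40 mm or more, then raise it.
- lever (a joint): Angle of the dispenser's sprung lever: 0 at rest (arm rising 0.25 rad from level), 0.5 rad at its lower stop. Hinge along the dispenser's x, at y = 40, z = 103 mm of its frame; arm 100 mm. The spring takes about 2 N at the paddle to start, 6 N at the stop. Past 0.4 rad its gate blade frees the ball, which reaches the pocket in about half a second.
- lever_pad (a point): Middle of the upper face of the black paddle (36 x 36 mm, 8 mm thick) at the lever's outer end; moves with the lever. At rest at x = 39, y = 136, z = 132 mm of the dispenser's frame; at the stop at y = 138, z = 82 mm. Press it straight down from above.
- tray: Loose plywood tray, 170 (x) x 80 (y) mm, 12 mm thick, 0.16 to 0.26 kg; origin at the centre of its underside, z up. It starts on the dispenser's base plate (underside 8 mm above the table) with its x along the dispenser's x, its origin at x = -65, y = 0 mm of that frame. Strips along its long edges reach 18 mm above the origin.
- tray_handle (a point): Point to grip on the tray's handle, an upright plywood fin over the tray's centre, 12 mm thick (tray's y), 50 mm long (tray's x), from 12 to 63 mm above the tray's underside. The point is at 47 mm, on the fin's middle plane.
- tray_pocket (a point): Centre of the floor of the tray's round pocket (24 mm across, 5 mm deep), on the tray's x axis 65 mm from the tray's origin, 7 mm above its underside.
- ball_center (a point): Centre of the loose steel ball, 16 mm in diameter, 17 g; in the pocket its centre is 8 mm above the pocket's floor and its top stands 11 mm above the tray's top face. It can roll about 4 mm within the pocket.
- board: Assembly board fixed on the table, pale wood, 120 (x) x 100 (y) mm, 14 mm thick with two strips to 22 mm high along its short edges and a small green circuit board in its middle; origin at the centre of its underside.
- cleaner: Bystander: open dark steel cup with brass filling (tip cleaner), 72 mm across, 40 mm high; origin at the centre of its underside.
- water: Bystander: glass bottle, 68 mm across, 215 mm high; origin at the centre of its underside.
- flux: Bystander: small jar, 48 mm across, 50 mm high; origin at the centre of its underside.
- driver: Bystander: screwdriver lying on the table along its x.
Mind the look-alikes: they are no part of the job. Of the things that look like the tray, the smaller one is meant. Of the things that look like the board, the smaller one is meant.

How it is judged:
By the outcome, as a careful person would: the job done as asked, in the order asked, and still so for the second after the job is handed in, while the arm keeps its last pose, push and grip.
It also fails if it takes over 59 s, if anything falls off the work surface, if the arm or the gripper's body presses on something with over 40 N, if the wrist force passes 120 N, or if a joint passes its speed limit or range.

ROBOT

A 6-joint arm with a two-finger parallel gripper is mounted at the origin on the work surface. World frame = base frame: x ahead of the robot, y to its left, z up, the work surface at z = 0. Lengths are in mm, angles in rad, forces in N, time in s.
With the tool pointing down it reaches from about 250 to 775 mm from the base axis. Payload 4 kg.
Tool frame: the origin (TCP) lies midway between the tips of the shut fingers; the grasp point (between the pads) lies 19 mm behind it; z points along the fingers, y is the line along which they close (so a half turn about z gives the same grasp; the last joint's range is limited). The gripper opens to 85 mm and grips with 20 to 120 N. Pads are 22 mm wide; open, the fingers measure 114 mm over their backs; the gripper's body (76 mm by 85 mm) begins 54 mm behind the grasp point. The pads swing forward as they close: fully open they stand 13 mm farther back than shut.
Start: joints at [1.132, 0.087, 1.371, -0, 1.684, -0.103], TCP at [181.248, 519.295, 231.341] pointing down, gripper open.
Joint ranges: [-3.1, 3.1], [-0.76, 2.03], [0.27, 2.55], [-1.08, 4.22], [0.17, 2.65], [-2.57, 2.57]. Speed limits (rad/s): [2.79, 2.79, 3.14, 3.14, 3.14, 3.14].

INTERFACE

Orientations are given as a 3x3 rotation matrix whose columns are the frame's x, y, z axes.
In Python, from plant import env, capture, calibration, close_job gives the robot as it stands. The module is installed in compiled form; this text tells all that it offers.
- The arm moves only by the shell command python3 -m inch 'ROWS' [FORCE]. ROWS is JSON, a list of rows, each a list of 3 entries, a list of its own where there are three numbers: the shift along the tool's x, y, z in m, then the turn about the tool's z in degrees, then the opening, from 0 (shut) to 1 (fully open). In form: [[[tx, ty, tz], spin, grip], ...]. A call has 1 to 5 rows; each row is the pose to reach, as a shift and turn from the pose commanded when the call began, along the tool's axes at that moment; what a row does not reach only later rows make up. A row lasts 1/12 s, in which the tool goes at most 41.7 mm and 7.16 degrees, less where a joint would pass 70% of its speed; a pose out of reach is approached as far as the arm can. A call with a gripper value outside its range is refused whole. The fingers move at their own pace and stop on an object; FORCE is the grip in N (left out, the last holds). Time passes only in rows, so rows that repeat a pose let the fingers close. It gives the time, the measured TCP pose, the force, the opening and the grip force at its end, in the units of the state.
- env.read_state(): the state, without advancing time (a new reading comes with each control period).
- capture(name): name is "scene" or "top"; returns (picture, depth): 384x512x3 uint8, red, green, blue; 384x512 float32, mm along the optical axis (not along the pixel's ray), 0 where there is no reading.
- calibration(name): a dict with "mtx" (3x3 intrinsics, pixels), "extrinsics" (4x4, takes a point from world to camera coordinates). Camera axes: x right, y down, z forward; pixel columns grow to the right and rows downward; lengths in mm; the calibration is good to about 2 mm. A picture is of the moment at which its call begins. calibration takes no time and is no camera call.
- close_job(): hands the job in; it is judged then, once.
The state is a dict: "clock": time; "q": joint angles; "qd": joint speeds; "joint_torque": joint torques, N m; "tcp_pos": TCP position; "orientation": TCP orientation; "force": force on the tool from outside, world axes, zero at the start; "ft_torque": the same for the moment, N m; "width": finger opening in mm; "gripper_force": force on a finger pad.
Only numpy, scipy, OpenCV 4.12 (cv2) and the standard library are available. Lean on these libraries where they do the work, as an engineer would, in place of code of your own. Each camera call takes 0.05 s, during which the arm holds its last target. There are 200 camera calls.

## Working session

There is one attempt and no reset: what is moved stays moved. The work goes in short steps, Python scripts to look and compute and a shell command to move; the robot and the scene stay as the last step left them, time stands still between calls to the robot, and variables do not carry over. Pictures are saved under pics/ and viewed, at most 10 in all, crops included, and the job is handed in when it is done.

```bash
mkdir -p pics; cat > h.py <<'E'
from plant import env, capture, calibration, close_job
import numpy as np, cv2
def pts(name, d):
    c=calibration(name); K=np.array(c["mtx"]); E=np.array(c["extrinsics"])
    v,u=np.mgrid[:d.shape[0],:d.shape[1]]
    p=np.stack([(u-K[0,2])/K[0,0]*d,(v-K[1,2])/K[1,1]*d,d],-1)
    return (p-E[:3,3])@E[:3,:3]
def ray(name,u,v,z):
    c=calibration(name); K=np.array(c["mtx"]); E=np.array(c["extrinsics"]);R=E[:3,:3]
    o=-R.T@E[:3,3]; d=R.T@np.linalg.solve(K,[u,v,1.]); return o+d*(z-o[2])/d[2]
def proj(name,p):
    c=calibration(name); K=np.array(c["mtx"]); E=np.array(c["extrinsics"])
    q=K@(E[:3,:3]@np.array(p)+E[:3,3]); return q[:2]/q[2]
E
python3 - <<'E'
from h import *
for n in("top","scene"):
    im,d=capture(n); np.savez(n+"0.npz",im=im,d=d)
    cv2.imwrite(f"pics/{n}0.png",cv2.resize(im[...,::-1],(800,600)))
s=env.read_state();print(s["clock"],s["tcp_pos"],np.round(s["orientation"],3),s["force"])
E
```

```text
0.1 [181.06250449 518.86279095 230.21437182] [[-0.944  0.33  -0.001]
 [ 0.33   0.944 -0.002]
 [ 0.    -0.002 -1.   ]] [ 0.44172531 -0.05310278 -0.75341365]
```

View pics/top0.png

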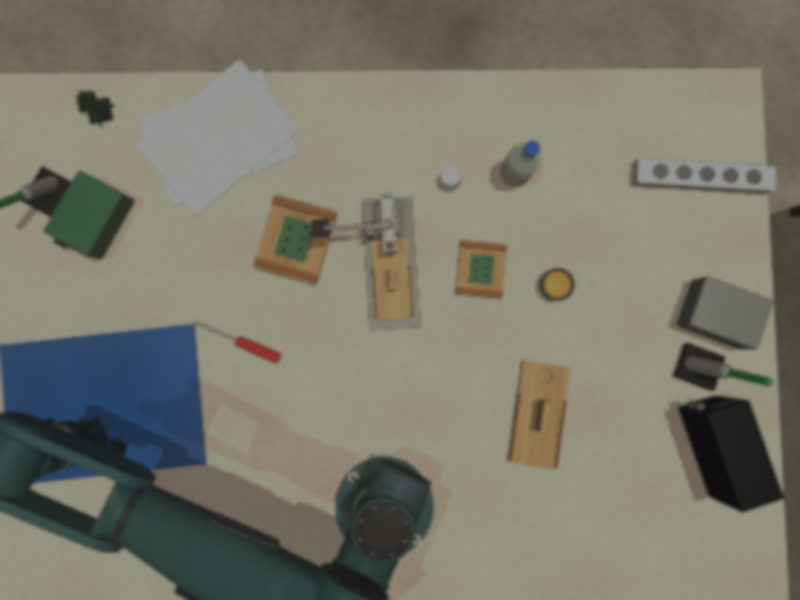

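View pics/scene0.png

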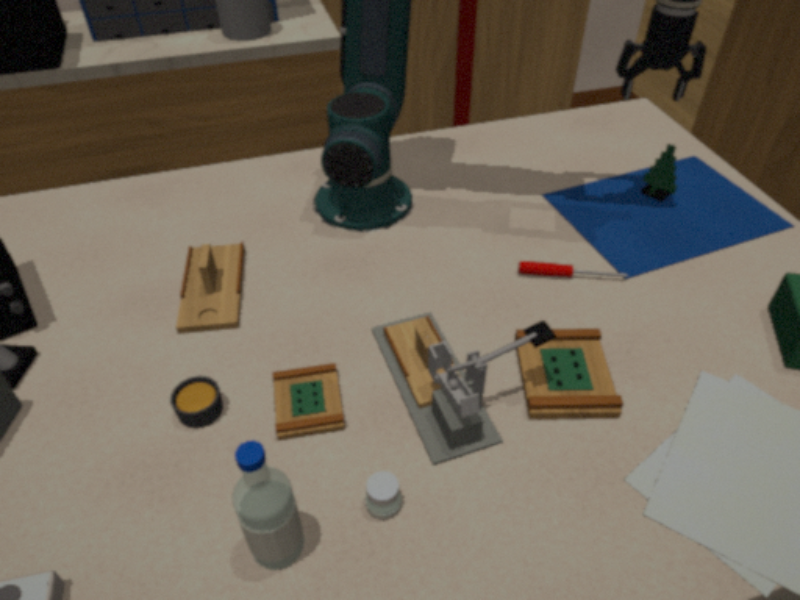

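The top view (800x600) shows these candidates:
- **Tray:** the one on the dispenser plate at (392,280) and a larger loose one at (540,413). The one on the plate is smaller and lies under the shaft, so it's the tray meant.
- **Board:** the one at (481,269) and a larger one at (295,240). The smaller at (481,269) is the one meant.

The lever paddle is at (320,229). Next I'll measure and confirm both choices in a crop.

```bash
python3 - <<'E'
from h import *
f=np.load("top0.npz");im,d=f["im"],f["d"];P=pts("top",d)
s=800/512
def rep(name,m,z,box):
    mm=np.zeros(m.shape,np.uint8);x0,y0,x1,y1=[int(v/s) for v in box];mm[y0:y1,x0:x1]=m[y0:y1,x0:x1]*255
    n,l,st,_=cv2.connectedComponentsWithStats(mm);k=1+st[1:,4].argmax();v,u=np.nonzero(l==k)
    W=np.array([ray("top",a,b,z)[:2] for a,b in zip(u,v)],np.float32)
    r=cv2.minAreaRect(W);print(name,len(u),np.round(r[0],1),np.round(r[1],1),round(r[2],1),"px",u.mean()*s,v.mean()*s,"z",np.median(P[l==k][:,2]))
    return W
hsv=cv2.cvtColor(im,cv2.COLOR_RGB2HSV);H,S,V=[hsv[...,i].astype(int) for i in range(3)]
for p in[(390,330//1),(366,300),(414,300),(392,300),(390,250),(481,246),(481,269),(320,229),(340,330)]:
    u,v=int(p[0]/s),int(p[1]/s);print(p,hsv[v,u],np.round(P[v,u]))
rep("board",(S>85)&(H<25),20,(440,225,525,310))
rep("boardgreen",(H>35)&(H<90)&(S>60),18,(440,225,525,310))
rep("tray",(S>85)&(H<25),20,(355,235,430,340))
rep("paddle",(V<60),132,(300,215,345,245))
W=rep("plate",(S<60)&(V<150),8,(345,190,430,340))
h=P[...,2];
m=np.abs(P[...,2]-8)
c=im[115:220,215:340];cv2.imwrite("pics/crop0.png",cv2.resize(c[...,::-1],(714,600),interpolation=cv2.INTER_CUBIC))
E
```

```text
(390, 330) [ 30  33 138] [372. -16.  -5.]
(366, 300) [ 29  35 144] [436.  34.   6.]
(414, 300) [ 19  53 121] [434. -67.  14.]
(392, 300) [ 22 102 148] [434. -20.  23.]
(390, 250) [ 19  28 101] [531. -18. 109.]
(481, 246) [ 13 140 118] [ 550. -212.   23.]
(481, 269) [64 82 96] [ 500. -212.   19.]
(320, 229) [21 35 51] [574. 123. 132.]
(340, 330) [ 27  38 148] [373.  92.  -2.]
board 737 [ 500.7 -213.4] [ 98.6 116.2] 84.3 px 480.25992198100414 268.7351594301221 z 15.712570790691318
boardgreen 240 [ 501.9 -215.3] [47.1 57.5] 88.8 px 480.7942708333333 268.3138020833333 z 15.856421594129095
tray 1082 [480.1 -21.2] [168.4  79.3] 2.9 px 391.237292051756 282.0052564695009 z 20.14932931488265
paddle 75 [575.2 121.6] [28.6 28.2] 0.0 px 318.625 228.29166666666666 z 131.5373391320706Traceback (most recent call last):
  File "<stdin>", line 17, in <module>
  File "<stdin>", line 7, in rep
  File "h.py", line 9, in ray
    c=calibration(name); K=np.array(c["mtx"]); E=np.array(c["extrinsics"]);R=E[:3,:3]
ValueError: time passes only in moves, steps and waits
```

```bash
sed -i 's/^def pts/import functools\ncalibration=functools.lru_cache(None)(calibration)\ndef pts/' h.py; python3 - <<'E'
from h import *
f=np.load("top0.npz");im=f["im"]
c=im[115:220,215:340];cv2.imwrite("pics/crop0.png",cv2.resize(c[...,::-1],(714,600),interpolation=cv2.INTER_CUBIC))
f=np.load("scene0.npz");im,d=f["im"],f["d"];P=pts("scene",d)
# scene check: tray / paddle / column by depth
m=np.zeros(d.shape,bool);m[190:300,235:365]=1
q=P[m];a=q[(q[:,2]>120)&(q[:,2]<140)];print("paddle",len(a),np.median(a,0))
print("tray proj",proj("scene",[545,-18,106])*800/512,proj("scene",[577,120,132])*800/512,proj("scene",[480,-21,67])*800/512)
E
```

```text
paddle 276 [579.81531372 117.45110932 130.81979923]
tray proj [437.76392296 349.66620478] [536.88103728 332.22507844] [421.61214356 337.20798774]
```

View pics/crop0.png

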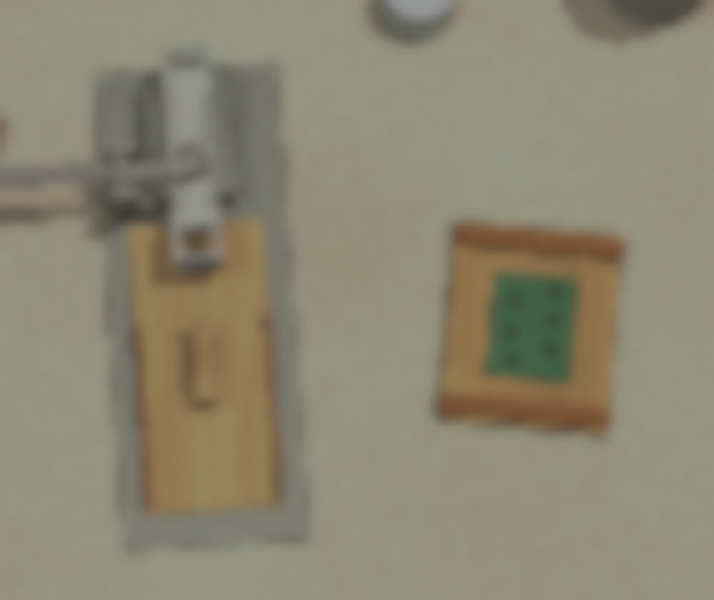

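The crop confirms both choices: the small tray with its fin handle sits under the shaft, and the small board with the green circuit is on the right. I'll head for the paddle, aligning the gripper with the tray and shutting it.

```bash
python3 -m inch '[[[-0.505,-0.246,0.03],-22.2,0],[[-0.505,-0.246,0.03],-22.2,0],[[-0.505,-0.246,0.03],-22.2,0],[[-0.505,-0.246,0.03],-22.2,0],[[-0.505,-0.246,0.03],-22.2,0]]' 60; python3 -c "
from h import *
s=env.read_state();R=s['orientation'];print(np.round(R,3));print((np.array([577,120,180])-s['tcp_pos'])@R)"
```

```text
clock: 0.52
tcp_pos: [320.6, 378.5, 220.2]
orientation: [[-0.999, -0.055, -0.0], [-0.055, 0.999, -0.0], [0.001, -0.0, -1.0]]
force: [-0.2, -0.4, 1.0]
width: 25.6
gripper_force: 0.0
[[-0.999 -0.055 -0.   ]
 [-0.055  0.999 -0.   ]
 [ 0.001 -0.    -1.   ]]
[-241.95820592 -272.07797517   40.2332168 ]
```

```bash
python3 -m inch '[[[-0.242,-0.272,0.04],0,0],[[-0.242,-0.272,0.04],0,0],[[-0.242,-0.272,0.04],0,0],[[-0.242,-0.272,0.04],0,0],[[-0.242,-0.272,0.04],0,0]]'; python3 -c "
from h import *
s=env.read_state();R=s['orientation'];print((np.array([577,120,160])-s['tcp_pos'])@R)"
```

```text
clock: 0.93
tcp_pos: [466.3, 230.7, 197.5]
orientation: [[-0.999, -0.052, -0.001], [-0.052, 0.999, 0.0], [0.001, 0.0, -1.0]]
force: [0.1, 0.7, -0.8]
width: 0.0
gripper_force: 0.0
[-104.86106269 -116.2599321    37.41890997]
```

```bash
python3 -m inch '[[[-0.105,-0.116,0.037],0,0],[[-0.105,-0.116,0.037],0,0],[[-0.105,-0.116,0.037],0,0],[[-0.105,-0.116,0.037],0,0],[[-0.105,-0.116,0.037],0,0]]'; python3 -c "
from h import *
s=env.read_state();R=s['orientation'];print((np.array([577,120,160])-s['tcp_pos'])@R)
im,d=capture('scene');cv2.imwrite('pics/s1.png',cv2.resize(im[170:300,230:400][...,::-1],(784,600),interpolation=cv2.INTER_CUBIC))"
```

```text
clock: 1.35
tcp_pos: [578.6, 116.6, 157.2]
orientation: [[-0.999, -0.045, -0.004], [-0.045, 0.999, -0.003], [0.004, -0.003, -1.0]]
force: [-1.1, -0.2, 0.3]
width: -0.1
gripper_force: 0.0
[ 1.44440684  3.49784394 -2.8268605 ]
```

View pics/s1.png

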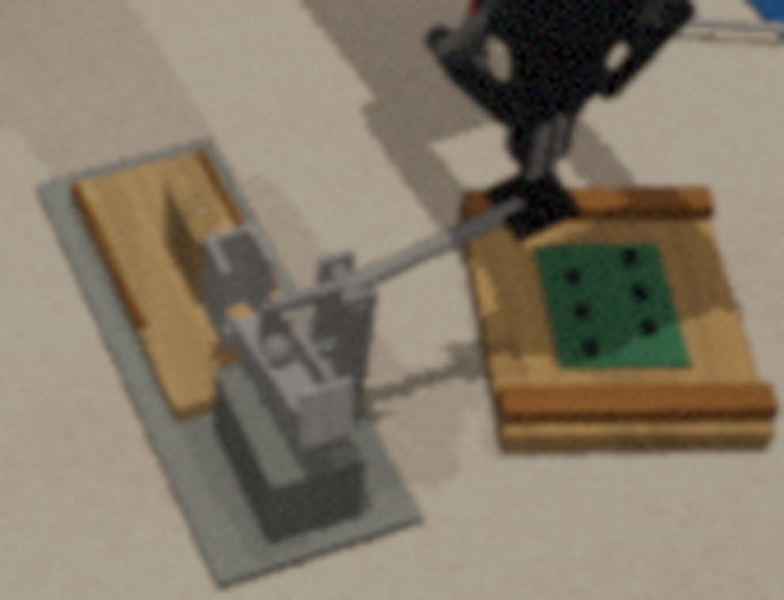

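The closed fingertips are right above the black paddle at crop (540,200), and the ball is in the chute at (278,345). Pressing down now.

```bash
python3 -m inch '[[[0.001,0.003,0.01],0,0],[[0.001,0.003,0.03],0,0],[[0.001,0.003,0.05],0,0],[[0.001,0.003,0.065],0,0],[[0.001,0.003,0.072],0,0]]'; python3 -m inch '[[[0,0,0],0,0],[[0,0,0.0015],0,0],[[0,0,0.0015],0,0]]'
```

```text
clock: 1.82
tcp_pos: [574.6, 126.6, 88.3]
orientation: [[-0.999, -0.054, 0.001], [-0.054, 0.999, -0.0], [-0.001, -0.0, -1.0]]
force: [0.1, -1.2, 4.8]
width: 0.0
gripper_force: 2.5
clock: 2.07
tcp_pos: [574.7, 126.5, 89.1]
orientation: [[-0.999, -0.053, 0.0], [-0.053, 0.999, 0.002], [-0.0, 0.002, -1.0]]
force: [-2.3, 2.2, 4.3]
width: 0.0
gripper_force: 2.4
```

```bash
python3 -m inch '[[[0,-0.004,0.003],0,0],[[0,-0.004,0.005],0,0],[[0,-0.004,0.006],0,0],[[0,-0.004,0.006],0,0]]'; python3 -m inch '[[[0,0,0.002],0,0],[[0,0,0.002],0,0]]'
```

```text
clock: 2.4
tcp_pos: [575.9, 122.5, 83.7]
orientation: [[-0.999, -0.052, 0.002], [-0.052, 0.999, 0.002], [-0.002, 0.002, -1.0]]
force: [-1.9, 3.6, 7.2]
width: 0.2
gripper_force: 4.1
clock: 2.57
tcp_pos: [576.0, 122.4, 83.2]
orientation: [[-0.999, -0.052, 0.003], [-0.052, 0.999, 0.002], [-0.003, 0.002, -1.0]]
force: [-4.5, 3.3, 13.0]
width: -0.1
gripper_force: 6.6
```

Force has jumped past the spring's 6 N, so the lever is at its stop. I'll press a touch more and hold while the ball drops.

```bash
python3 -m inch '[[[0,0,0.001],0,0],[[0,0,0.001],0,0],[[0,0,0.001],0,0],[[0,0,0.001],0,0],[[0,0,0.001],0,0]]'; python3 -m inch '[[[0,0,0],0,0],[[0,0,-0.02],0,0],[[0,0,-0.045],0,0],[[0,0,-0.07],0,0],[[0,0,-0.1],0,0]]'; python3 - <<'E'
from h import *
s=env.read_state();R=s['orientation'];print((np.array([480,-21,190])-s['tcp_pos'])@R)
im,d=capture('scene');cv2.imwrite('pics/s2.png',cv2.resize(im[170:300,230:400][...,::-1],(784,600),interpolation=cv2.INTER_CUBIC))
E
```

```text
clock: 2.98
tcp_pos: [576.0, 122.4, 83.0]
orientation: [[-0.999, -0.052, 0.003], [-0.052, 0.999, 0.002], [-0.003, 0.002, -1.0]]
force: [-6.0, 3.1, 15.9]
width: -0.0
gripper_force: 8.0
clock: 3.4
tcp_pos: [574.1, 120.5, 177.8]
orientation: [[-0.999, -0.051, -0.004], [-0.051, 0.999, -0.002], [0.004, -0.001, -1.0]]
force: [1.3, -0.5, -0.6]
width: -0.0
gripper_force: 0.0
[ 101.26218536 -136.50276136  -11.60158355]
```

View pics/s2.png

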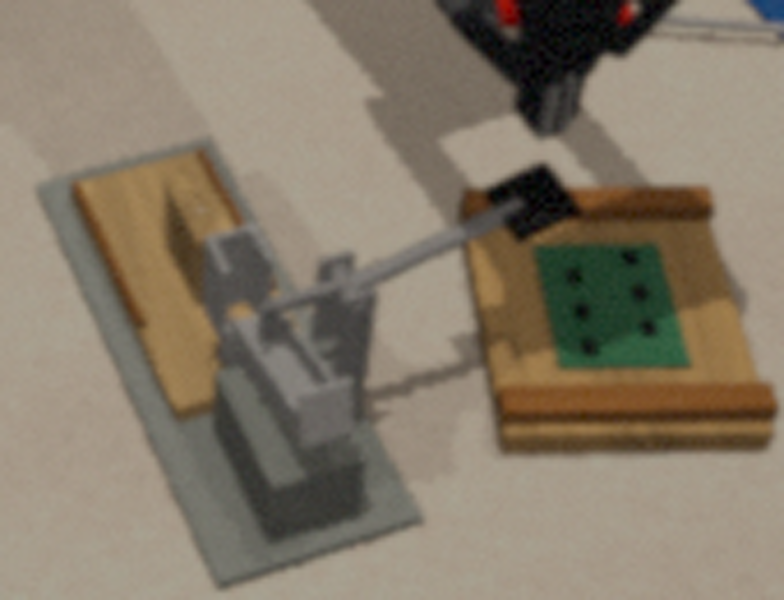

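The chute is empty and the lever is back at rest at crop (535,200). Now moving above the handle, with the fin's position measured from the first top-view depth.

```bash
python3 -m inch '[[[0.105,-0.1365,-0.01],0,0.7],[[0.105,-0.1365,-0.01],0,0.7],[[0.105,-0.1365,-0.01],0,0.7],[[0.105,-0.1365,-0.01],0,0.7],[[0.105,-0.1365,-0.01],0,0.7]]'; python3 - <<'E'
from h import *
for n in("top","scene"):
    f=np.load(n+"0.npz");P=pts(n,f["d"]).reshape(-1,3)
    m=(P[:,2]>58)&(P[:,2]<80)&(abs(P[:,0]-480)<40)&(abs(P[:,1]+21)<25);q=P[m];print(n,len(q),q.mean(0),q.min(0),q.max(0))
im,d=capture('scene');cv2.imwrite('pics/s3.png',cv2.resize(im[150:280,210:380][...,::-1],(784,600),interpolation=cv2.INTER_CUBIC))
s=env.read_state();R=s['orientation'];print(s['tcp_pos'],(np.array([476,-21,38])-s['tcp_pos'])@R)
E
```

```text
clock: 3.87
tcp_pos: [474.3, -25.0, 188.4]
orientation: [[-0.999, -0.046, -0.002], [-0.046, 0.999, -0.004], [0.002, -0.004, -1.0]]
force: [-1.0, 0.5, 0.1]
width: 59.1
gripper_force: 0.0
top 55 [479.56859953 -20.25116912  70.15350531] [454.39312385 -26.7389894   63.85847916] [503.52819134 -13.92513108  75.71002469]
scene 100 [481.74917066 -21.22168967  69.21484095] [456.0434808  -26.72120779  58.0731836 ] [506.08204255 -12.48363063  75.37900443]
[475.44007809 -23.78275003 188.49183291] [ -0.83586302   3.05831633 150.48520531]
```

View pics/s3.png

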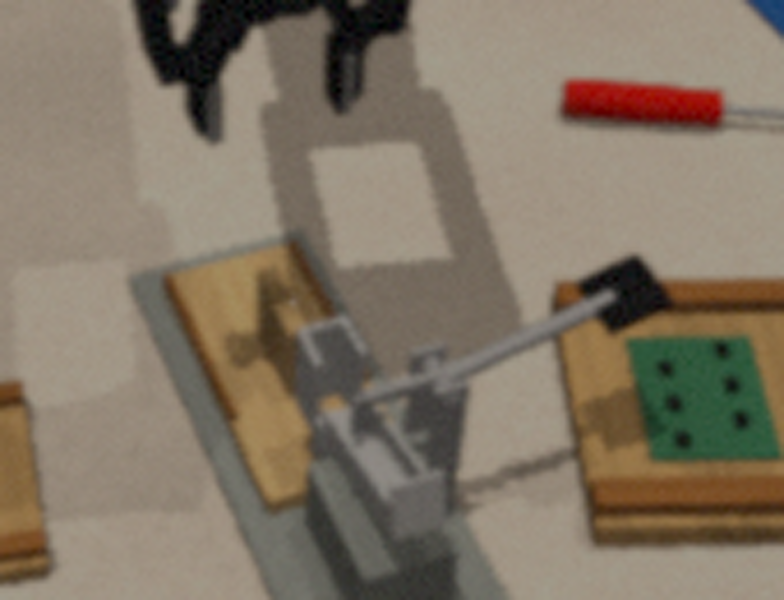

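The open fingers hang over the tray, with the fin at crop (270,290), and both views put the fin at (480.5, -20.7). Descending part-way.

```bash
python3 -m inch '[[[-0.001,0.003,0.03],0,0.7],[[-0.001,0.003,0.06],0,0.7],[[-0.001,0.003,0.085],0,0.7],[[-0.001,0.003,0.095],0,0.7],[[-0.001,0.003,0.095],0,0.7]]';  python3 -c "
from h import *
s=env.read_state();R=s['orientation'];print((np.array([476,-21,37])-s['tcp_pos'])@R, s['width'])"
```

```text
clock: 4.33
tcp_pos: [476.3, -16.6, 90.0]
orientation: [[-0.999, -0.053, -0.007], [-0.053, 0.999, 0.001], [0.007, 0.002, -1.0]]
force: [0.1, 0.3, 1.0]
width: 59.7
gripper_force: 0.0
[ 0.16341151 -4.45928674 52.96085032] 59.71604912534189
```

```bash
python3 -m inch '[[[0,-0.004,0],0,0.7],[[0,-0.004,0.02],0,0.7],[[0,-0.004,0.04],0,0.7],[[0,-0.004,0.05],0,0.7],[[0,-0.004,0.05],0,0.7]]'; python3 -m inch '[[[0,0,0],0,0.7],[[0,0,0],0,0.7]]'
```

```text
clock: 4.75
tcp_pos: [478.1, -21.5, 42.7]
orientation: [[-0.999, -0.052, -0.002], [-0.052, 0.999, 0.0], [0.002, 0.0, -1.0]]
force: [-0.9, 0.8, 0.1]
width: 60.1
gripper_force: 0.0
clock: 4.92
tcp_pos: [480.1, -21.8, 45.4]
orientation: [[-0.999, -0.052, 0.003], [-0.052, 0.999, -0.0], [-0.003, -0.001, -1.0]]
force: [-0.2, -0.3, 0.7]
width: 59.9
gripper_force: 0.0
```

```bash
python3 -m inch '[[[0.003,0.001,0.004],0,0.7],[[0.003,0.001,0.008],0,0.7],[[0.003,0.001,0.008],0,0.7],[[0.003,0.001,0.008],0,0.7]]'; python3 -m inch '[[[0,0,0],0,0.4],[[0,0,0],0,0.3],[[0,0,0],0,0.25],[[0,0,0],0,0.2],[[0,0,0],0,0.15]]' 80;python3 -m inch '[[[0,0,0],0,0.05],[[0,0,0],0,0],[[0,0,0],0,0],[[0,0,0],0,0]]' 80
```

```text
clock: 5.25
tcp_pos: [475.4, -20.7, 35.5]
orientation: [[-0.999, -0.052, -0.0], [-0.052, 0.999, 0.0], [0.0, 0.0, -1.0]]
force: [-0.1, 0.3, 0.3]
width: 59.5
gripper_force: 0.0
clock: 5.67
tcp_pos: [475.7, -20.8, 35.6]
orientation: [[-0.999, -0.052, 0.0], [-0.052, 0.999, 0.0], [-0.0, 0.0, -1.0]]
force: [-0.2, 0.2, 0.5]
width: 12.6
gripper_force: 0.0
clock: 6.0
tcp_pos: [475.8, -20.8, 35.8]
orientation: [[-0.999, -0.052, 0.0], [-0.052, 0.999, 0.0], [-0.0, 0.0, -1.0]]
force: [-0.9, 0.5, 0.7]
width: 10.9
gripper_force: 78.4
```

```bash
python3 -m inch '[[[0,0,-0.001],0,0],[[0,0,-0.003],0,0],[[0,0,-0.005],0,0],[[0,0,-0.007],0,0],[[0,0,-0.008],0,0]]'; python3 -m inch '[[[0,0,0],0,0],[[0,0,0],0,0],[[0,0,0],0,0]]'
```

```text
clock: 6.42
tcp_pos: [475.6, -20.8, 43.7]
orientation: [[-0.999, -0.052, 0.0], [-0.052, 0.999, 0.0], [-0.0, 0.0, -1.0]]
force: [0.5, 0.3, -1.8]
width: 11.4
gripper_force: 78.2
clock: 6.67
tcp_pos: [475.5, -20.8, 43.5]
orientation: [[-0.999, -0.052, -0.0], [-0.052, 0.999, 0.0], [0.0, 0.0, -1.0]]
force: [0.2, -0.5, -1.5]
width: 10.8
gripper_force: 78.2
```

```bash
python3 -m inch '[[[0.001,0,0],0,0],[[0.004,0,0],0,0],[[0.008,0,0],0,0],[[0.014,0,0],0,0],[[0.021,0,0],0,0]]'; python3 -m inch '[[[0.007,0,0],0,0],[[0.014,0,0],0,0],[[0.021,0,0],0,0],[[0.028,0,0],0,0],[[0.035,0,0],0,0]]';  python3 -m inch '[[[0.007,0,0],0,0],[[0.013,0,0],0,0],[[0.017,0,0],0,0],[[0.019,0,0],0,0],[[0.02,0,0],0,0]]'; python3 -m inch '[[[0,0,0],0,0],[[0,0,0],0,0],[[0,0,0],0,0]]'; python3 - <<'E'
from h import *
im,d=capture('scene');cv2.imwrite('pics/s4.png',cv2.resize(im[130:260,190:360][...,::-1],(784,600),interpolation=cv2.INTER_CUBIC))
E
```

```text
clock: 7.08
tcp_pos: [454.0, -21.9, 43.5]
orientation: [[-0.999, -0.052, -0.0], [-0.052, 0.999, 0.0], [0.0, 0.0, -1.0]]
force: [0.4, 0.1, -1.8]
width: 10.9
gripper_force: 78.2
clock: 7.5
tcp_pos: [418.9, -23.7, 43.6]
orientation: [[-0.999, -0.052, 0.0], [-0.052, 0.999, 0.0], [-0.0, 0.0, -1.0]]
force: [-1.0, -0.8, -2.4]
width: 11.1
gripper_force: 78.2
clock: 7.92
tcp_pos: [399.5, -24.7, 43.7]
orientation: [[-0.999, -0.051, 0.0], [-0.051, 0.999, 0.0], [-0.0, 0.0, -1.0]]
force: [0.7, -0.5, -2.4]
width: 10.8
gripper_force: 78.2
clock: 8.17
tcp_pos: [400.0, -24.7, 43.7]
orientation: [[-0.999, -0.052, 0.0], [-0.052, 0.999, 0.0], [-0.0, 0.0, -1.0]]
force: [-0.5, 0.3, -2.0]
width: 11.4
gripper_force: 78.2
```

View pics/s4.png

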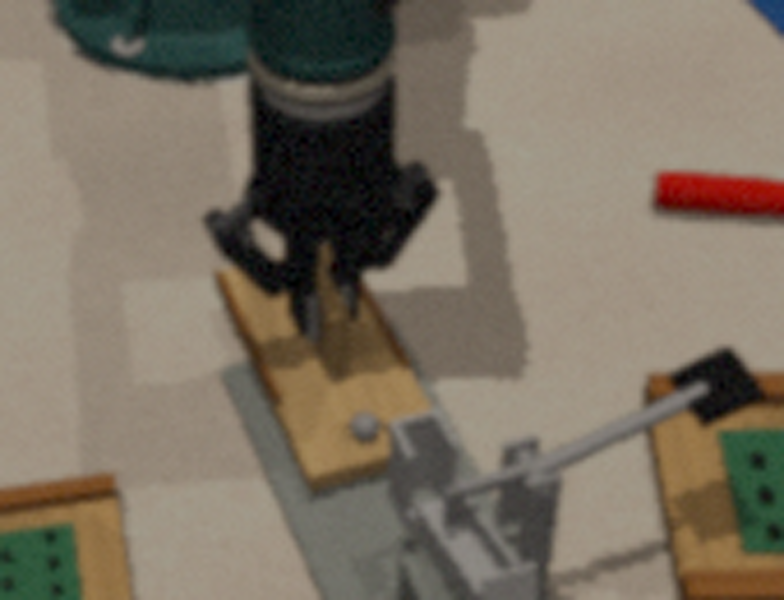

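The ball sits in the pocket at crop (365,428), and the tray is clear of the shaft. Raising to height, then crossing gently to the board.

```bash
python3 -m inch '[[[0,0,-0.001],0,0],[[0,0,-0.004],0,0],[[0,0,-0.009],0,0],[[0,0,-0.016],0,0],[[0,0,-0.024],0,0]]'; python3 -m inch '[[[0,0,-0.009],0,0],[[0,0,-0.018],0,0],[[0,0,-0.027],0,0],[[0,0,-0.036],0,0],[[0,0,-0.045],0,0]]'; python3 -m inch '[[[0,0,-0.008],0,0],[[0,0,-0.015],0,0],[[0,0,-0.020],0,0],[[0,0,-0.024],0,0],[[0,0,-0.0254],0,0]]'
python3 -m inch '[[[0,-0.001,0],0,0],[[0,-0.004,0],0,0],[[0,-0.009,0],0,0],[[0,-0.016,0],0,0],[[-0.001,-0.024,0],0,0]]'; python3 -m inch '[[[-0.001,-0.009,0],0,0],[[-0.002,-0.019,0],0,0],[[-0.003,-0.029,0],0,0],[[-0.004,-0.039,0],0,0],[[-0.005,-0.049,0],0,0]]'; python3 -m inch '[[[-0.001,-0.010,0],0,0],[[-0.003,-0.020,0],0,0],[[-0.004,-0.030,0],0,0],[[-0.006,-0.040,0],0,0],[[-0.007,-0.050,0],0,0]]'; python3 -m inch '[[[-0.001,-0.010,0],0,0],[[-0.003,-0.020,0],0,0],[[-0.004,-0.030,0],0,0],[[-0.005,-0.039,0],0,0],[[-0.006,-0.047,0],0,0]]'; python3 -m inch '[[[-0.001,-0.008,0],0,0],[[-0.002,-0.015,0],0,0],[[-0.002,-0.020,0],0,0],[[-0.002,-0.023,0],0,0],[[-0.002,-0.0245,0],0,0]]'; python3 -m inch '[[[0,0,0],0,0],[[0,0,0],0,0],[[0,0,0],0,0],[[0,0,0],0,0],[[0,0,0],0,0]]'
python3 - <<'E'
from h import *
im,d=capture('scene');cv2.imwrite('pics/s5.png',cv2.resize(im[130:300,120:320][...,::-1],(706,600),interpolation=cv2.INTER_CUBIC))
im2,d2=capture('top');np.savez('fin.npz',im=im,d=d,im2=im2,d2=d2)
cv2.imwrite('pics/t5.png',cv2.resize(im2[120:250,230:400][...,::-1],(784,600),interpolation=cv2.INTER_CUBIC))
s=env.read_state();print(s['tcp_pos'],[proj(n,[501,-214,125]) for n in('scene','top')])
E
```

```text
clock: 8.63
tcp_pos: [399.7, -24.7, 68.2]
orientation: [[-0.999, -0.052, -0.0], [-0.052, 0.999, 0.0], [0.0, 0.0, -1.0]]
force: [-0.5, -0.4, -1.8]
width: 11.0
gripper_force: 78.2
clock: 9.05
tcp_pos: [399.8, -24.7, 113.8]
orientation: [[-0.999, -0.052, 0.001], [-0.052, 0.999, -0.0], [-0.001, -0.0, -1.0]]
force: [0.1, 0.2, -2.0]
width: 10.9
gripper_force: 78.2
clock: 9.47
tcp_pos: [400.0, -24.8, 138.6]
orientation: [[-0.999, -0.052, 0.001], [-0.052, 0.999, -0.0], [-0.001, -0.0, -1.0]]
force: [0.3, 1.1, -1.9]
width: 11.0
gripper_force: 78.2
clock: 9.88
tcp_pos: [401.7, -49.2, 137.6]
orientation: [[-0.999, -0.052, -0.001], [-0.052, 0.999, 0.0], [0.001, 0.0, -1.0]]
force: [-0.2, 0.4, -1.7]
width: 11.1
gripper_force: 78.1
clock: 10.3
tcp_pos: [409.6, -98.6, 138.0]
orientation: [[-0.999, -0.051, 0.0], [-0.051, 0.999, 0.0], [-0.0, 0.0, -1.0]]
force: [0.1, -0.3, -2.6]
width: 11.3
gripper_force: 78.1
clock: 10.72
tcp_pos: [419.3, -147.9, 138.0]
orientation: [[-0.999, -0.052, 0.0], [-0.052, 0.999, 0.0], [-0.0, 0.0, -1.0]]
force: [-0.0, -1.0, -2.5]
width: 10.7
gripper_force: 78.1
clock: 11.13
tcp_pos: [427.6, -194.5, 137.9]
orientation: [[-0.999, -0.051, -0.0], [-0.051, 0.999, 0.0], [0.0, 0.0, -1.0]]
force: [-0.0, -1.2, -2.1]
width: 11.1
gripper_force: 78.1
clock: 11.55
tcp_pos: [430.7, -218.2, 137.9]
orientation: [[-0.999, -0.051, -0.0], [-0.051, 0.999, 0.0], [0.0, 0.0, -1.0]]
force: [-0.1, 0.3, -0.9]
width: 11.1
gripper_force: 78.1
clock: 11.97
tcp_pos: [430.8, -217.6, 138.0]
orientation: [[-0.999, -0.052, 0.0], [-0.052, 0.999, 0.0], [-0.0, 0.0, -1.0]]
force: [-0.4, -0.4, -2.3]
width: 11.0
gripper_force: 78.1
[ 430.72893083 -217.69983628  138.02142121] [array([189.64629717, 223.29947429]), array([311.53162869, 168.33170508])]
```

View pics/s5.png

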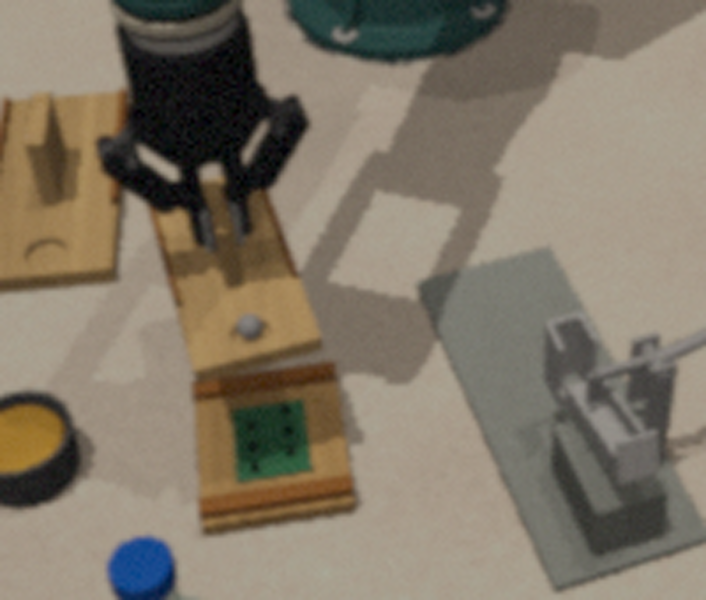

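View pics/t5.png

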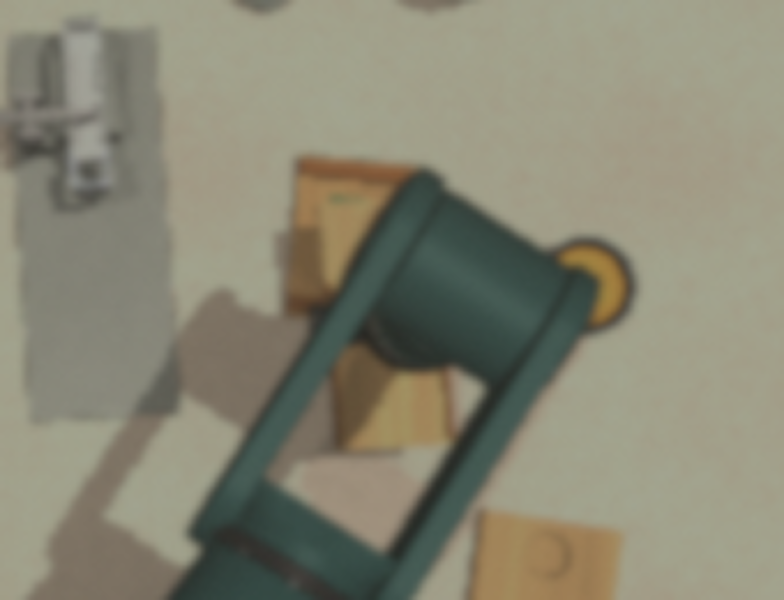

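The scene view shows the ball in the pocket at crop (248,326), which is full pixel (190.3,222.4). A point over the board's middle at that height projects to (189.6,223.3), so it's within about 2 mm. The tray is level, with its underside at about 110 mm.

```bash
python3 -c "
from plant import close_job
print(close_job())"
```

```text
the job is handed in; nothing more can be done
None
```

The job is handed in: the lever was pressed to its stop and released, and the ball dropped into the tray. The arm is holding the tray level about 11 cm above the table, with the ball over the middle of the smaller board.

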